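# Point out the burn hole in a leaf on the light box

### The arm

A 6-joint arm with a two-finger parallel gripper is mounted at the origin on the work surface. World frame = base frame: x ahead of the robot, y to its left, z up, the work surface at z = 0. Lengths are in m, angles in rad, forces in N, time in s.
With the tool pointing down it reaches from about 0.35 to 0.8 m from the base axis. Payload 7.3 kg.
Tool frame: the origin (TCP) lies midway between the tips of the shut fingers; the grasp point (between the pads) lies env.hold_point_z behind it (env.hold_point_z is the distance from the TCP to the grasp point, in m); z points along the fingers, y is the line along which they close (so a half turn about z gives the same grasp; the last joint's range is limited). The gripper opens to 85 mm and grips with 20 to 120 N. Pads are 22 mm wide; open, the fingers measure 114 mm over their backs; the gripper's body (76 mm by 85 mm) begins 54 mm behind the grasp point. The pads swing forward as they close: fully open they stand 13 mm farther back than shut.
Start: joints at [1.19, 0.342, 1.524, -0, 1.275, -0.146], TCP at [0.122, 0.511, 0.231] pointing down, gripper open.
Joint ranges: [-2.53, 2.53], [-0.77, 2.02], [0.04, 2.7], [-1, 4.14], [0.28, 2.66], [-3.11, 3.11]. Speed limits (rad/s): [2.57, 2.57, 3.14, 3.14, 3.14, 3.14].

### API

Orientations are given as a unit quaternion [w, x, y, z].
In Python, from bench import status, eyes, order, env gives the robot as it stands.
- The arm moves only by the tool carry_out, never from a script. Its argument "commands" is a list of rows, each an object with "linear": the shift along the tool's x, y, z in mm, a list of three; "dr": the turn, a rotation vector about the tool's x, y, z in degrees, a list of three; "jaw": the opening, from 0 (shut) to 1 (fully open). A call has exactly 10 rows; each row shifts and turns the commanded pose from where the row before left it, along the tool's axes as they then stand; what a row does not reach is not made up. A row lasts 1/12 s, in which the tool goes at most 41.7 mm and 7.16 degrees, less where a joint would pass 70% of its speed; a pose out of reach is approached as far as the arm can. A call is refused whole if a number of a shift passes 41.7 or a number of a turn 7.16, either way. A call with a gripper value outside its range is refused whole. The fingers move at their own pace and stop on an object; the grip force is fixed at half the most. Time passes only in rows, so rows that do not move let the fingers close, or fill a call up. It gives the time, the measured TCP pose, the force, the opening and the grip force at its end, in the units of the state.
- status.read_state(): the state, without advancing time (a new reading comes with each control period).
- eyes.read_camera(name): name is "scene" or "top" or "wrist"; returns (picture, depth): 400x640x3 uint8, red, green, blue; 400x640 float32, m along the optical axis (not along the pixel's ray), 0 where there is no reading.
- eyes.calibration(name): a dict with "camera_matrix" (3x3 intrinsics, pixels), "pose" (4x4, takes a point from camera to world coordinates); the wrist camera has in their place "hand_eye" (4x4, takes a point from camera to tool coordinates, whose origin is the TCP and whose axes are the flange's). Camera axes: x right, y up, looking along -z (the intrinsics and any distortion apply to the point x, -y, -z); pixel columns grow to the right and rows downward; lengths in m; the calibration is good to about 2 mm. A picture is of the moment at which its call begins: read the wrist's pose just before it. calibration takes no time and is no camera call.
- order.hand_in(): hands the job in; it is judged then, once.
The state is a dict: "time_s": time; "joint_pos": joint angles; "joint_velocities": joint speeds; "tau": joint torques, N m; "eef_pos": TCP position; "eef_rot": TCP orientation; "contact_force": force on the tool from outside, world axes, zero at the start; "moment": the same for the moment, N m; "opening": finger opening in m; "grasp_force": force on a finger pad.
Only numpy, scipy, OpenCV 4.12 (cv2) and the standard library are available. Lean on these libraries where they do the work, as an engineer would, in place of code of your own. Each camera call takes 0.05 s, during which the arm holds its last target. There are 200 camera calls.

### The job

Show the burn hole in the old printed leaf for its record photograph: switch the light box on by pressing the raised end of its red rocker switch right down, then hold the tip of the gripper about 15 mm above the middle of the burn hole, the scorched brown spot with the bright white centre. Keep pointing there for at least three seconds and finish still pointing, because the picture is taken then. Never touch the leaf, pick nothing up, and leave the brass weights, the reagent bottle and the loupe where they stand.

Things in the scene. Friction and masses are not known exactly. Their poses are not given: they have to be found in the camera images.
- light_box: Flat LED light box lying on the table, aluminium frame with a white opal panel, 280 (its x) by 420 (its y) by 26 mm high; fixed to the table. Origin at the centre of its underside, z up; its frame's top face is 26 mm above the origin. The wide bezel along its -y side carries the switch, at (-60, -185) mm from the origin in its own axes.
- light_switch (a joint): Red rocker switch, 30 mm along the light box's x by 20 mm wide; pivot along the box's y at its frame's top face. 0 rad = off: the +x half, with a white bar, stands up (end 8 mm above the frame), the -x half is level, 3 mm above it. 0.36 = on: the +x half is level, 3 mm above it. No spring; it stays where left (about 2.5 N at the raised end to move it); on counts beyond 0.26.
- light_switch_on (a point): The point to press: on the upper face of the rocker's raised (+x) half, at its white bar, 11 mm from the pivot along the face; it moves with the rocker, about 4 mm down when switched on.
- leaf: Single printed book leaf lying flat on the light box's opal panel, ivory with grey lines of print, 130 (its x) by 190 (its y) by 1 mm thick; it cannot shift. Origin at the centre of its underside, 26 mm above the table. It is fragile: any touch by the robot fails.
- burn_hole: The burn hole to point at: round bright white hole 18 mm across with a black edge and a scorched brown border about 30 mm across, somewhere on the leaf. Origin at its centre on the leaf's upper face (27 mm above the table), z up. The gripper's tip is the point midway between its fingertips.
- red_stamp: Red round owner's stamp with a ring, 26 mm across, on the leaf (not the one to point at); origin at its centre on the leaf's upper face.
- ink_blot: Dark blue ink blot about 25 mm across on the leaf (not the one to point at); origin at its centre on the leaf's upper face.
- weight_a_centre (a point): Centre of a loose brass leaf weight with a knob, 32 mm across, 41 mm high, 140 g, standing on one corner of the leaf (+x, +y); this point is 20 mm above its foot. Leave it alone.
- weight_b_centre (a point): Centre of a second such brass weight on the opposite corner of the leaf (-x, -y). Leave it alone.
- reagent_bottle_centre (a point): Centre of a loose amber glass reagent bottle with a white cap, 36 mm across, 75 mm high, standing on the table beside the light box. Leave it alone.
- loupe_centre (a point): Centre of a loose black stand loupe, 42 mm across, 46 mm high, standing on the table beside the light box. Leave it alone.

How it is judged:
On the way, in this order (a step that is already met when the one before it is completed fails the run):
1. the light box's rocker switch is pressed to on (joint beyond 0.26 rad) (value of joint light_switch above 0.26 rad), for 0.2 s.
2. with the light on, the gripper points at the burn hole from just above it, untouched, for 2.5 s without a break (value of joint light_switch above 0.26 rad and horizontal distance between the grasp point and burn_hole below 0.015 m and z of the grasp point in the frame of burn_hole between 0.019 and 0.052 m), for 2.5 s.
At the end, for the whole second after the job is handed in: Rocker on (beyond 0.26 rad), gripper still pointing: its grasp point (about 19 mm behind the tips) within 15 mm of the hole's centre horizontally and 19 to 52 mm above the leaf, leaf untouched; weights, bottle and loupe within 10 mm of where they stood (all of step 2 and not (distance of weight_a_centre from where it was at the start of the episode above 0.01 m) and not (distance of weight_b_centre from where it was at the start of the episode above 0.01 m) and not (distance of reagent_bottle_centre from where it was at the start of the episode above 0.01 m) and not (distance of loupe_centre from where it was at the start of the episode above 0.01 m)).
It fails at once if the robot touches the leaf (contact force between any of the fingers, the arm and leaf above 0.3 N).
It fails at once if a weight, the bottle or the loupe is pushed, lifted or carried more than 10 mm (distance of any of weight_a_centre, weight_b_centre, reagent_bottle_centre, loupe_centre from where it was at the start of the episode above 0.01 m).
It also fails if it takes over 35 s, if anything falls off the work surface, if the arm or the gripper's body presses on something with over 40 N, if the wrist force passes 120 N, or if a joint passes its speed limit or range.

## Working session

There is one attempt and no reset: what is moved stays moved. The work goes in short steps, Python scripts to look and compute and a tool call to move; the robot and the scene stay as the last step left them, time stands still between calls to the robot, and variables do not carry over. Pictures are saved under pics/ and viewed, at most 10 in all, crops included, and the job is handed in when it is done.

Besides the shell and the picture viewer there is one more tool, called as a command line: name --argument value ..., lists and objects as JSON in quotes. carry_out: Moves the arm, as the interface text tells. Its arguments: {"type":"object","properties":{"commands":{"type":"array"}},"required":["commands"]}

```bash
mkdir -p pics; cat > h.py <<'E'
import numpy as np, cv2
from bench import status, eyes, order, env
def shot(n,f):
    p,d=eyes.read_camera(n); cv2.imwrite('pics/'+f+'.png',p[:,:,::-1]); np.savez('pics/'+f+'.npz',p=p,d=d); return p,d
def world(n,d,u,v,z=None):
    c=eyes.calibration(n);K=np.array(c['camera_matrix']);T=np.array(c['pose'])
    r=np.array([(u-K[0,2])/K[0,0],-(v-K[1,2])/K[1,1],-1])
    if z is None: return T[:3,:3]@(r*d[int(v),int(u)])+T[:3,3]
    q=T[:3,:3]@r; return T[:3,3]+q*(z-T[2,3])/q[2]
E
python3 - <<'E'
from h import *
s=status.read_state();print({k:np.round(s[k],3) for k in('time_s','eef_pos','eef_rot','opening','contact_force')},env.hold_point_z)
shot('top','top0');c=eyes.calibration('top');print(c)
E
```

```text
{'time_s': np.float64(0.0), 'eef_pos': array([0.122, 0.51 , 0.231]), 'eef_rot': array([-0.   ,  0.117,  0.993, -0.001]), 'opening': np.float64(0.086), 'contact_force': array([ 0.49 ,  0.029, -0.199])} 0.0187
{'camera_matrix': array([[440.3023721 ,   0.        , 325.97659233],
       [  0.        , 440.3023721 , 209.69911151],
       [  0.        ,   0.        ,   1.        ]]), 'pose': array([[ 0.00845217,  0.98427564, -0.17643703,  0.44945697],
       [-0.99996024,  0.00882093,  0.00130584,  0.02559935],
       [ 0.00284164,  0.17641897,  0.98431106,  0.87417783],
       [ 0.        ,  0.        ,  0.        ,  1.        ]])}
```

View pics/top0.png

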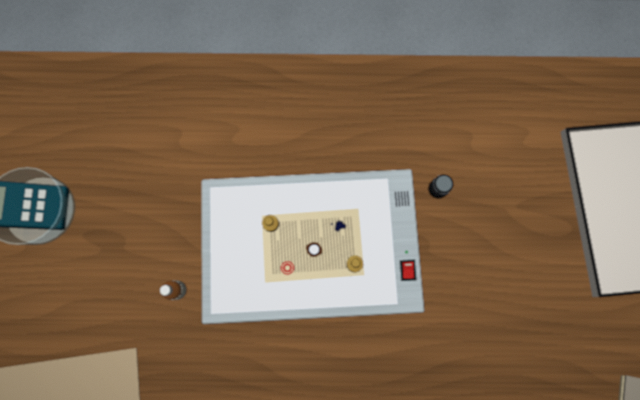

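The top view shows the burn hole at about (314,249), the rocker at (408,270), weights at (270,223) and (355,263), the bottle at (172,290) and the loupe at (441,186).

```bash
python3 - <<'E'
from h import *
f=np.load('pics/top0.npz');p,d=f['p'],f['d']
for n,u,v,z in[('hole',314,249,.027),('rock',408,270,.03),('stamp',288,268,.027),('blot',340,226,.027),('wa',270,222,.06),('wb',355,263,.06),('loupe',441,185,.046),('bot',166,290,.075),('c1',202,180,.026),('c2',411,170,.026),('c3',423,311,.026),('c4',202,323,.026)]:
    print(n,world('top',d,u,v,z).round(3),world('top',d,u,v).round(3))
h=cv2.cvtColor(p,cv2.COLOR_RGB2HSV)
m=(p[:,:,0]>150)&(p[:,:,1]<70);m[:,:380]=0
y,x=np.nonzero(m);print(x.mean(),y.mean(),x.min(),x.max(),y.min(),y.max())
c=p[240:300,380:440];cv2.imwrite('pics/c0.png',cv2.resize(np.hstack([c,p[220:280,285:345]])[:,:,::-1],None,fx=6,fy=6,interpolation=2))
E
```

```text
hole [0.524 0.047 0.027] [0.524 0.047 0.026]
rock [ 0.486 -0.133  0.03 ] [ 0.486 -0.133  0.027]
stamp [0.488 0.096 0.027] [0.487 0.096 0.03 ]
blot [ 0.569 -0.003  0.027] [ 0.57  -0.003  0.024]
wa [0.571 0.129 0.06 ] [0.57  0.128 0.065]
wb [ 0.496 -0.03   0.06 ] [ 0.496 -0.029  0.068]
loupe [ 0.648 -0.197  0.046] [ 0.649 -0.198  0.045]
bot [0.445 0.309 0.075] [0.445 0.309 0.074]
c1 [0.659 0.27  0.026] [0.66  0.271 0.024]
c2 [ 0.683 -0.144  0.026] [ 0.691 -0.149 -0.001]
c3 [ 0.41  -0.16   0.026] [ 0.408 -0.165  0.001]
c4 [0.384 0.254 0.026] [ 0.382  0.262 -0.002]
408.009009009009 271.1621621621622 404 412 263 277
```

View pics/c0.png

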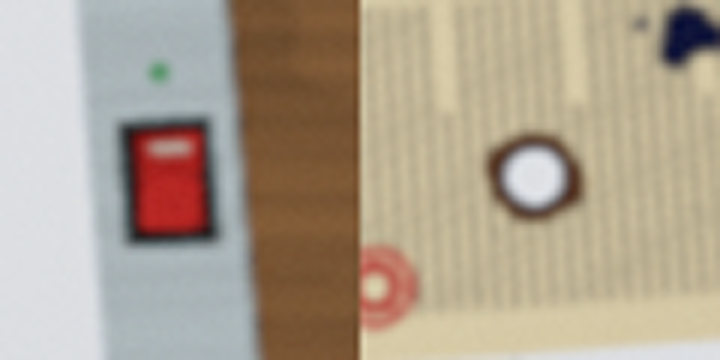

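The crop shows the white bar at top pixel (408,264.7) and the hole centre at (314.2,249.3). Moving now: align yaw with the box, close the fingers and travel.

carry_out --commands '[{"linear": [0, 0, 0], "dr": [0, 0, -5.6], "jaw": 0}, {"linear": [0, 0, 0], "dr": [0, 0, -5.6], "jaw": 0}, {"linear": [0, 0, 0], "dr": [0, 0, -5.6], "jaw": 0}, {"linear": [-26, -26, 0], "dr": [0, 0, 0], "jaw": 0}, {"linear": [-26, -26, 0], "dr": [0, 0, 0], "jaw": 0}, {"linear": [-26, -26, 0], "dr": [0, 0, 0], "jaw": 0}, {"linear": [-26, -26, 0], "dr": [0, 0, 0], "jaw": 0}, {"linear": [-26, -26, 0], "dr": [0, 0, 0], "jaw": 0}, {"linear": [-26, -26, 0], "dr": [0, 0, 0], "jaw": 0}, {"linear": [-26, -26, 0], "dr": [0, 0, 0], "jaw": 0}]'

```text
time_s: 0.88
eef_pos: [0.3152, 0.338, 0.231]
eef_rot: [-0.0, -0.029, 1.0, -0.0]
contact_force: [-0.4, 0.3, 0.1]
opening: -0.0001
grasp_force: 0.0
```

```bash
cat >> h.py <<'E'
from scipy.spatial.transform import Rotation as R
def go(t):
    s=status.read_state();q=s['eef_rot'];r=R.from_quat([q[1],q[2],q[3],q[0]])
    print(round(s['time_s'],2),np.round(s['eef_pos'],4),'F',np.round(s['contact_force'],1),'open',round(float(s['opening']),4),'yawx',np.round(r.as_matrix()[:,0],3))
    print('tool mm',np.round(r.inv().apply(np.array(t)-s['eef_pos'])*1000,1))
E
python3 - <<'E'
from h import *
b=world('top',None,408,264.7,.033);print(b)
go([.498,-.133,.1])
E
```

```text
[ 0.49550395 -0.13220346  0.033     ]
0.88 [0.3152 0.338  0.231 ] F [-0.4  0.3  0.1] open -0.0001 yawx [-0.998 -0.059  0.001]
tool mm [-154.9 -480.9  131.1]
```

carry_out --commands '[{"linear": [-14, -38, 5], "dr": [0, 0, 0], "jaw": 0}, {"linear": [-14, -38, 5], "dr": [0, 0, 0], "jaw": 0}, {"linear": [-14, -38, 5], "dr": [0, 0, 0], "jaw": 0}, {"linear": [-14, -38, 5], "dr": [0, 0, 0], "jaw": 0}, {"linear": [-14, -38, 5], "dr": [0, 0, 0], "jaw": 0}, {"linear": [-14, -38, 5], "dr": [0, 0, 0], "jaw": 0}, {"linear": [-14, -38, 5], "dr": [0, 0, 0], "jaw": 0}, {"linear": [-14, -38, 5], "dr": [0, 0, 0], "jaw": 0}, {"linear": [-14, -38, 5], "dr": [0, 0, 0], "jaw": 0}, {"linear": [-14, -38, 5], "dr": [0, 0, 0], "jaw": 0}]'

```text
time_s: 1.72
eef_pos: [0.4765, -0.0337, 0.1807]
eef_rot: [-0.0, -0.029, 1.0, 0.0]
contact_force: [0.6, 0.9, -0.3]
opening: -0.0001
grasp_force: 0.0
```

```bash
python3 - <<'E'
from h import *
go([.498,-.133,.1])
E
```

```text
1.72 [ 0.4765 -0.0337  0.1807] F [ 0.6  0.9 -0.3] open -0.0001 yawx [-0.998 -0.058  0.001]
tool mm [ -15.8 -100.4   80.7]
```

carry_out --commands '[{"linear": [-4, -25, 0], "dr": [0, 0, 0], "jaw": 0}, {"linear": [-4, -25, 5], "dr": [0, 0, 0], "jaw": 0}, {"linear": [-4, -25, 15], "dr": [0, 0, 0], "jaw": 0}, {"linear": [-4, -15, 20], "dr": [0, 0, 0], "jaw": 0}, {"linear": [0, 0, 20], "dr": [0, 0, 0], "jaw": 0}, {"linear": [0, 0, 10], "dr": [0, 0, 0], "jaw": 0}, {"linear": [0, 0, 0], "dr": [0, 0, 0], "jaw": 0}, {"linear": [0, 0, 0], "dr": [0, 0, 0], "jaw": 0}, {"linear": [0, 0, 0], "dr": [0, 0, 0], "jaw": 0}, {"linear": [0, 0, 0], "dr": [0, 0, 0], "jaw": 0}]'

```text
time_s: 2.55
eef_pos: [0.4983, -0.1202, 0.1125]
eef_rot: [0.001, -0.03, 1.0, -0.0]
contact_force: [-0.0, -0.1, 0.6]
opening: 0.0002
grasp_force: 0.0
```

```bash
python3 - <<'E'
from h import *
go([.498,-.133,.05])
print(eyes.calibration('wrist'))
p,d=shot('wrist','w0')
E
```

```text
2.55 [ 0.4983 -0.1202  0.1125] F [-0.  -0.1  0.6] open 0.0002 yawx [-0.998 -0.059 -0.002]
tool mm [  1.2 -12.7  62.5]
{'camera_matrix': array([[333.58985972,   0.        , 314.06135586],
       [  0.        , 333.58985972, 199.53879064],
       [  0.        ,   0.        ,   1.        ]]), 'hand_eye': array([[-3.26715438e-04,  9.57270907e-01,  2.89192502e-01,
         7.36785649e-02],
       [ 9.99999561e-01,  5.66752243e-04, -7.46285392e-04,
        -7.53396250e-04],
       [-8.78297793e-04,  2.89192131e-01, -9.57270672e-01,
        -1.42832834e-01],
       [ 0.00000000e+00,  0.00000000e+00,  0.00000000e+00,
         1.00000000e+00]])}
```

View pics/w0.png

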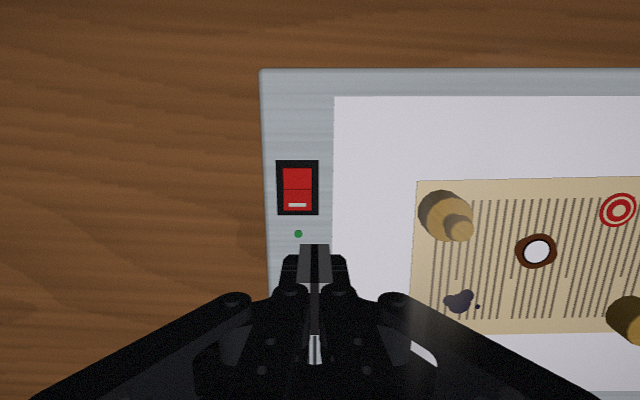

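The wrist view shows the bar at (297,205), the hole at (537,251), and the shut fingertips near (315,248).

```bash
cat >> h.py <<'E'
def wworld(u,v,z):
    c=eyes.calibration('wrist');K=np.array(c['camera_matrix']);H=np.array(c['hand_eye']);s=status.read_state();q=s['eef_rot']
    T=np.eye(4);T[:3,:3]=R.from_quat([q[1],q[2],q[3],q[0]]).as_matrix();T[:3,3]=s['eef_pos'];T=T@H
    r=T[:3,:3]@np.array([(u-K[0,2])/K[0,0],-(v-K[1,2])/K[1,1],-1]);return T[:3,3]+r*(z-T[2,3])/r[2]
E
python3 - <<'E'
from h import *
b=wworld(297,205,.032);print(b,wworld(537,251,.027),wworld(297,187,.03))
go([.498,-.132,.045])
E
```

```text
[ 0.49692181 -0.13301923  0.032     ] [0.52415514 0.04811161 0.027     ] [ 0.4843945  -0.13366962  0.03      ]
2.6 [ 0.4982 -0.1203  0.1125] F [ 0.2 -0.6  1.1] open -0.0 yawx [-0.998 -0.059 -0.002]
tool mm [  1.1 -11.6  67.5]
```

carry_out --commands '[{"linear": [0, -12, 0], "dr": [0, 0, 0], "jaw": 0}, {"linear": [0, 0, 25], "dr": [0, 0, 0], "jaw": 0}, {"linear": [0, 0, 25], "dr": [0, 0, 0], "jaw": 0}, {"linear": [0, 0, 15], "dr": [0, 0, 0], "jaw": 0}, {"linear": [0, 0, 5], "dr": [0, 0, 0], "jaw": 0}, {"linear": [0, 0, 3], "dr": [0, 0, 0], "jaw": 0}, {"linear": [0, 0, 3], "dr": [0, 0, 0], "jaw": 0}, {"linear": [0, 0, 3], "dr": [0, 0, 0], "jaw": 0}, {"linear": [0, 0, 3], "dr": [0, 0, 0], "jaw": 0}, {"linear": [0, 0, 1], "dr": [0, 0, 0], "jaw": 0}]'

```text
time_s: 3.43
eef_pos: [0.4995, -0.1329, 0.029]
eef_rot: [0.001, -0.029, 1.0, -0.001]
contact_force: [1.0, 0.4, 2.3]
opening: -0.0002
grasp_force: 1.1
```

```bash
python3 - <<'E'
from h import *
go([.498,-.132,.029])
E
```

```text
3.43 [ 0.4995 -0.1329  0.029 ] F [1.  0.4 2.3] open -0.0002 yawx [-0.998 -0.059 -0.003]
tool mm [1.4 1.  0. ]
```

carry_out --commands '[{"linear": [0, 0, 0.5], "dr": [0, 0, 0], "jaw": 0}, {"linear": [0, 0, 0.5], "dr": [0, 0, 0], "jaw": 0}, {"linear": [0, 0, 0], "dr": [0, 0, 0], "jaw": 0}, {"linear": [0, 0, 0], "dr": [0, 0, 0], "jaw": 0}, {"linear": [0, 0, 0], "dr": [0, 0, 0], "jaw": 0}, {"linear": [0, 0, 0], "dr": [0, 0, 0], "jaw": 0}, {"linear": [0, 0, 0], "dr": [0, 0, 0], "jaw": 0}, {"linear": [0, 0, 0], "dr": [0, 0, 0], "jaw": 0}, {"linear": [0, 0, 0], "dr": [0, 0, 0], "jaw": 0}, {"linear": [0, 0, 0], "dr": [0, 0, 0], "jaw": 0}]'

```text
time_s: 4.27
eef_pos: [0.4995, -0.133, 0.0288]
eef_rot: [0.002, -0.029, 1.0, -0.001]
contact_force: [0.3, 0.5, 9.7]
opening: -0.0001
grasp_force: 4.6
```

```bash
python3 - <<'E'
from h import *
go([.498,-.132,.029])
shot('wrist','w1')
E
```

```text
4.27 [ 0.4995 -0.133   0.0288] F [0.3 0.5 9.7] open -0.0001 yawx [-0.998 -0.059 -0.003]
tool mm [ 1.4  1.  -0.2]
```

View pics/w1.png

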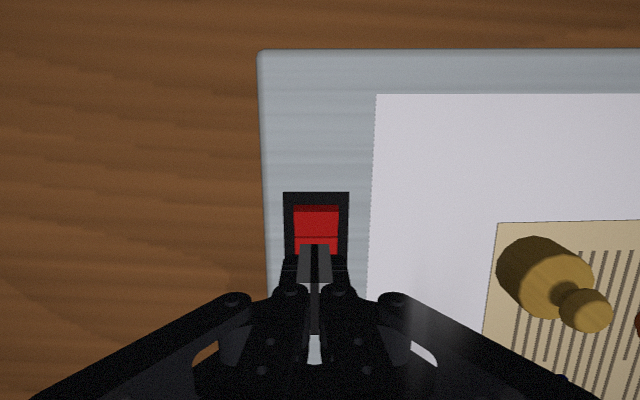

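The rocker is at its stop (9.7 N at z = 28.8 mm), and its far end now stands up at (316,207). Next, lift and go above the hole.

carry_out --commands '[{"linear": [0, 0, -15], "dr": [0, 0, 0], "jaw": 0}, {"linear": [0, 0, -35], "dr": [0, 0, 0], "jaw": 0}, {"linear": [0, 0, -35], "dr": [0, 0, 0], "jaw": 0}, {"linear": [-7, 36, 0], "dr": [0, 0, 0], "jaw": 0}, {"linear": [-7, 36, 0], "dr": [0, 0, 0], "jaw": 0}, {"linear": [-7, 36, 0], "dr": [0, 0, 0], "jaw": 0}, {"linear": [-7, 36, 0], "dr": [0, 0, 0], "jaw": 0}, {"linear": [-7, 35, 0], "dr": [0, 0, 0], "jaw": 0}, {"linear": [0, 0, 0], "dr": [0, 0, 0], "jaw": 0}, {"linear": [0, 0, 0], "dr": [0, 0, 0], "jaw": 0}]'

```text
time_s: 5.15
eef_pos: [0.5223, 0.0499, 0.1122]
eef_rot: [-0.0, -0.031, 1.0, -0.0]
contact_force: [-0.1, -0.6, 0.4]
opening: -0.0002
grasp_force: 0.0
```

```bash
python3 - <<'E'
from h import *
go([.524,.0475,.043])
shot('wrist','w2')
E
```

```text
5.15 [0.5223 0.0499 0.1122] F [-0.1 -0.6  0.4] open -0.0002 yawx [-0.998 -0.062  0.001]
tool mm [-1.6 -2.5 69.2]
```

View pics/w2.png

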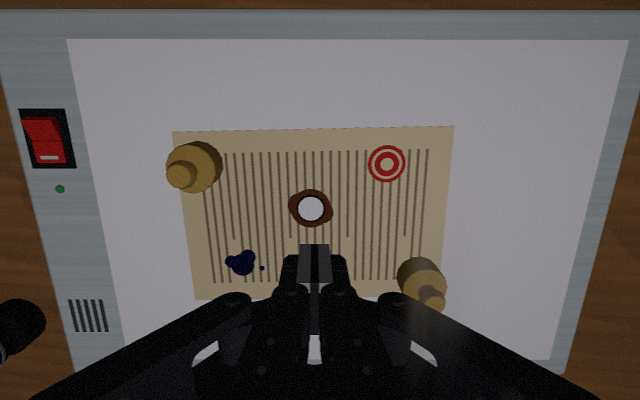

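The rocker is on, with its bar side level, and the hole is at (311,208). Descend with the small correction, stopping high first.

carry_out --commands '[{"linear": [-1, -1, 5], "dr": [0, 0, 0], "jaw": 0}, {"linear": [0, 0, 12], "dr": [0, 0, 0], "jaw": 0}, {"linear": [0, 0, 12], "dr": [0, 0, 0], "jaw": 0}, {"linear": [0, 0, 12], "dr": [0, 0, 0], "jaw": 0}, {"linear": [0, 0, 8], "dr": [0, 0, 0], "jaw": 0}, {"linear": [0, 0, 5], "dr": [0, 0, 0], "jaw": 0}, {"linear": [0, 0, 3], "dr": [0, 0, 0], "jaw": 0}, {"linear": [0, 0, 0], "dr": [0, 0, 0], "jaw": 0}, {"linear": [0, 0, 0], "dr": [0, 0, 0], "jaw": 0}, {"linear": [0, 0, 0], "dr": [0, 0, 0], "jaw": 0}]'

```text
time_s: 6.03
eef_pos: [0.5243, 0.0472, 0.0558]
eef_rot: [0.001, -0.029, 1.0, -0.0]
contact_force: [0.3, -0.6, 0.5]
opening: 0.0001
grasp_force: 0.0
```

```bash
python3 - <<'E'
from h import *
f=np.load('pics/w2.npz')
go([.524,.0475,.042])
shot('wrist','w3')
E
```

```text
6.03 [0.5243 0.0472 0.0558] F [ 0.3 -0.6  0.5] open 0.0001 yawx [-0.998 -0.058 -0.001]
tool mm [ 0.3  0.3 13.8]
```

View pics/w3.png

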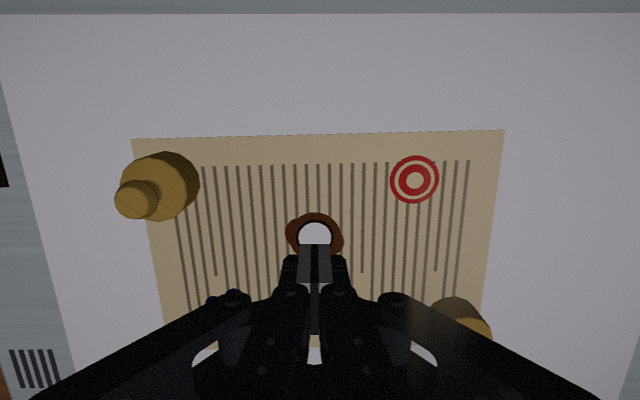

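The fingertips are centred over the hole at about (315,238). Descend 13 mm and hold over 3 s.

carry_out --commands '[{"linear": [0, 0, 4], "dr": [0, 0, 0], "jaw": 0}, {"linear": [0, 0, 4], "dr": [0, 0, 0], "jaw": 0}, {"linear": [0, 0, 3], "dr": [0, 0, 0], "jaw": 0}, {"linear": [0, 0, 2], "dr": [0, 0, 0], "jaw": 0}, {"linear": [0, 0, 0], "dr": [0, 0, 0], "jaw": 0}, {"linear": [0, 0, 0], "dr": [0, 0, 0], "jaw": 0}, {"linear": [0, 0, 0], "dr": [0, 0, 0], "jaw": 0}, {"linear": [0, 0, 0], "dr": [0, 0, 0], "jaw": 0}, {"linear": [0, 0, 0], "dr": [0, 0, 0], "jaw": 0}, {"linear": [0, 0, 0], "dr": [0, 0, 0], "jaw": 0}]'

```text
time_s: 6.92
eef_pos: [0.5239, 0.0473, 0.0424]
eef_rot: [0.0, -0.029, 1.0, 0.0]
contact_force: [-0.6, 1.4, -0.7]
opening: 0.0002
grasp_force: 0.0
```

carry_out --commands '[{"linear": [0, 0, 0], "dr": [0, 0, 0], "jaw": 0}, {"linear": [0, 0, 0], "dr": [0, 0, 0], "jaw": 0}, {"linear": [0, 0, 0], "dr": [0, 0, 0], "jaw": 0}, {"linear": [0, 0, 0], "dr": [0, 0, 0], "jaw": 0}, {"linear": [0, 0, 0], "dr": [0, 0, 0], "jaw": 0}, {"linear": [0, 0, 0], "dr": [0, 0, 0], "jaw": 0}, {"linear": [0, 0, 0], "dr": [0, 0, 0], "jaw": 0}, {"linear": [0, 0, 0], "dr": [0, 0, 0], "jaw": 0}, {"linear": [0, 0, 0], "dr": [0, 0, 0], "jaw": 0}, {"linear": [0, 0, 0], "dr": [0, 0, 0], "jaw": 0}]'

```text
time_s: 7.75
eef_pos: [0.5239, 0.0473, 0.0423]
eef_rot: [0.0, -0.029, 1.0, 0.0]
contact_force: [-1.5, 0.0, 0.2]
opening: -0.0
grasp_force: 0.0
```

carry_out --commands '[{"linear": [0, 0, 0], "dr": [0, 0, 0], "jaw": 0}, {"linear": [0, 0, 0], "dr": [0, 0, 0], "jaw": 0}, {"linear": [0, 0, 0], "dr": [0, 0, 0], "jaw": 0}, {"linear": [0, 0, 0], "dr": [0, 0, 0], "jaw": 0}, {"linear": [0, 0, 0], "dr": [0, 0, 0], "jaw": 0}, {"linear": [0, 0, 0], "dr": [0, 0, 0], "jaw": 0}, {"linear": [0, 0, 0], "dr": [0, 0, 0], "jaw": 0}, {"linear": [0, 0, 0], "dr": [0, 0, 0], "jaw": 0}, {"linear": [0, 0, 0], "dr": [0, 0, 0], "jaw": 0}, {"linear": [0, 0, 0], "dr": [0, 0, 0], "jaw": 0}]'

```text
time_s: 8.58
eef_pos: [0.5239, 0.0473, 0.0423]
eef_rot: [0.0, -0.029, 1.0, 0.0]
contact_force: [-0.1, 0.7, 0.4]
opening: 0.0001
grasp_force: 0.0
```

carry_out --commands '[{"linear": [0, 0, 0], "dr": [0, 0, 0], "jaw": 0}, {"linear": [0, 0, 0], "dr": [0, 0, 0], "jaw": 0}, {"linear": [0, 0, 0], "dr": [0, 0, 0], "jaw": 0}, {"linear": [0, 0, 0], "dr": [0, 0, 0], "jaw": 0}, {"linear": [0, 0, 0], "dr": [0, 0, 0], "jaw": 0}, {"linear": [0, 0, 0], "dr": [0, 0, 0], "jaw": 0}, {"linear": [0, 0, 0], "dr": [0, 0, 0], "jaw": 0}, {"linear": [0, 0, 0], "dr": [0, 0, 0], "jaw": 0}, {"linear": [0, 0, 0], "dr": [0, 0, 0], "jaw": 0}, {"linear": [0, 0, 0], "dr": [0, 0, 0], "jaw": 0}]'

```text
time_s: 9.42
eef_pos: [0.5239, 0.0473, 0.0423]
eef_rot: [0.0, -0.029, 1.0, 0.0]
contact_force: [-0.1, 0.2, -0.5]
opening: 0.0001
grasp_force: 0.0
```

carry_out --commands '[{"linear": [0, 0, 0], "dr": [0, 0, 0], "jaw": 0}, {"linear": [0, 0, 0], "dr": [0, 0, 0], "jaw": 0}, {"linear": [0, 0, 0], "dr": [0, 0, 0], "jaw": 0}, {"linear": [0, 0, 0], "dr": [0, 0, 0], "jaw": 0}, {"linear": [0, 0, 0], "dr": [0, 0, 0], "jaw": 0}, {"linear": [0, 0, 0], "dr": [0, 0, 0], "jaw": 0}, {"linear": [0, 0, 0], "dr": [0, 0, 0], "jaw": 0}, {"linear": [0, 0, 0], "dr": [0, 0, 0], "jaw": 0}, {"linear": [0, 0, 0], "dr": [0, 0, 0], "jaw": 0}, {"linear": [0, 0, 0], "dr": [0, 0, 0], "jaw": 0}]'

```text
time_s: 10.25
eef_pos: [0.5238, 0.0473, 0.0423]
eef_rot: [-0.0, -0.029, 1.0, 0.0]
contact_force: [-0.5, -0.3, -0.2]
opening: 0.0002
grasp_force: 0.0
```

```bash
python3 -c "
from bench import order
print(order.hand_in())"
```

```text
the job is handed in; nothing more can be done
None
```

I switched the light box on, and the gripper tip has been held about 15 mm above the middle of the burn hole for over 3 s. I handed the job in still pointing there, with no sign of touching the leaf, weights, bottle or loupe; the hand-in gave no verdict.

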